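# Swing a bracket home in the drilling jig and lock it

## Task

Set the bare aluminium bracket plate up for drilling: keep its slotted corner on the jig's steel peg and, with the plate flat on the board, push the opposite corner so that the plate swings round on the peg until its far edge bears on the screw of the red stop, and hold it home there with a gentle, steady push of about 9 N for a second (half of that does not seat it, and over 11 N would shift the stop). Then turn the yellow keeper by its black pin until its nose bears lightly on the plate's near edge, so that the plate stays home, and let go. Leave the other things where they are.

Things in the scene. Friction and masses are not known exactly. Their poses are not given: they have to be found in the camera images.
- jig: grey laminate drilling jig fixed on the bench: board 290 (x) x 190 (y) x 12 mm, origin at the centre of its underside, z up. In its frame (mm): peg axis at (-106, 47); stop block centred at (9, 83), its screw points to -y; keeper hub axis at (70, -10). Its x axis points to the robot's right (world -y) within about 20 degrees, so its +y points away from the robot.
- peg (a point): top centre of the upright steel pivot peg, 12 mm diameter, standing 26 mm above the board (top 38 mm above the bench)
- plate: loose, slippery bare aluminium bracket plate 160 x 70 x 16 mm, about 0.45 kg, flat on the board (top 28 mm above the bench). Origin on its underside at the slot's centre, on the peg's axis. It spans x -8 to 152, y -52 to 18 mm; the open slot, 14 mm wide, 15 mm deep, is in its x = -8 end. At the start it is turned clockwise from above by 0.25 to 0.45 rad from home (home: its x along the jig's x within 0.06 rad).
- plate_corner (a point): the plate's corner at plate (152, -52) mm, half-way up, opposite the slotted corner. Push the plate's -y edge some 15 to 45 mm short of this corner towards the jig's +y. The plate slides at about 0.5 to 2 N and is stopped dead, with no spring, when it meets the stop.
- plate_edge (a point): point on the plate's +y edge, half-way up, at plate (115, 18, 8) mm: the point that meets the stop's screw
- stop: red stop block, 30 x 16 x 25 mm, fixed on the board, axes as the jig's, origin at the centre of its underside. A steel screw, 12 mm thick, sticks out of its -y face; its tip is 12 to 24 mm from the block's origin, set differently each time and not measured: feel for it. A push of 9 N on the plate's corner puts some 4 to 8 N on it; over 11 N would shift it.
- keeper (a joint): angle of the yellow keeper (turn button) about its hub, rad: 0 parked, nose to the jig's -y, tail to +y; grows clockwise seen from above, the nose swinging towards the jig's -x and up against the -y edge of the plate, where it bears at about 1.2 to 1.65 if the plate is home. Starts at 0 to 0.25. Stays where left; takes about 1.5 N at the pin. Tops of its arms 22 mm above the bench.
- keeper_pin (a point): on the axis of the black upright pin on the keeper's tail, 14 mm diameter, 42 mm from the hub axis, from the arm's top (22 mm) up to 62 mm above the bench; this point is 46 mm above the bench. Can be pinched from above and led round the hub in an arc; it turns freely enough in the fingers.
- keeper_nose (a point): centre of the keeper's round nose end (radius 11 mm), 38 mm from the hub axis, opposite the pin; it bears on the plate's -y edge when its y in the plate's frame is -63 mm
- keeper_hub (a point): the keeper's hub axis at the board's top, 12 mm above the bench
- bush: loose brass bush on the jig board, 24 mm diameter, 14 mm high, origin under its centre; leave alone
- washer: loose thick steel washer on the jig board, 26 mm diameter, 8 mm high, origin under its centre; leave alone
- spare: a blue-painted bracket plate of the same size lying on the bench to the right, 16 mm high, origin at its slot; leave alone
- hammer: hammer, 260 mm long, lying on the bench to the right; leave alone
- driver: screwdriver, 200 mm long, lying on the bench to the left; leave alone
- jar: glass jar with steel lid, 56 mm diameter, 70 mm high, standing on the bench to the left, origin under its centre; leave alone
- tin: green tin, 60 mm diameter, 85 mm high, standing on the bench to the left, origin under its centre; leave alone
Not all that is in view belongs to the job. Of the things that look like the plate, the middle-sized one is meant.

How it is judged:
By the outcome, as a careful person would: the job done as asked, in the order asked, and still so for the second after the job is handed in, with the robot touching nothing.
It also fails if it takes over 72 s, if anything falls off the work surface, if the arm or the gripper's body presses on something with over 40 N, if the wrist force passes 120 N, or if a joint passes its speed limit or range.

## Robot

A 6-joint arm with a two-finger parallel gripper is mounted at the origin on the work surface. World frame = base frame: x ahead of the robot, y to its left, z up, the work surface at z = 0. Lengths are in m, angles in degrees, forces in N, time in s.
With the tool pointing down it reaches from about 0.4 to 0.825 m from the base axis. Payload 7 kg.
Tool frame: the origin (TCP) lies at the very end of the fingers, on their centre line; the grasp point (between the pads) lies 19 mm behind it (ctrl.pinch_z is the distance from the TCP to the grasp point, in m); z points along the fingers, x is the direction in which the jaws open and shut, and the axes are right-handed (so a half turn about z gives the same grasp; the last joint's range is limited). The gripper opens to 88 mm and grips with 3 to 60 N. Pads are 19 mm wide; open, the fingers measure 130 mm over their backs; the gripper's body (78 mm by 193 mm) begins 47 mm behind the grasp point.
Start: joints at [-47.836, 20.546, 0.682, 0, -70.136, -16.507], TCP at [0.292, -0.608, 0.227] pointing down, gripper open.
Joint ranges: [-176.03, 176.03], [-82.01, 121.73], [-58.28, 71.71], [-173.87, 95.51], [-174.79, -0.11], [-173.66, 173.66]. Speed limits (degrees/s): [136.94, 136.94, 172.46, 180, 180, 180].

## Interface

Orientations are given as [roll, pitch, yaw] about the fixed x, y, z axes, in that order (R = Rz(yaw) Ry(pitch) Rx(roll)).
In Python, from plant import ctrl gives the robot as it stands.
- The arm moves only by the tool carry_out, never from a script. Its argument "increments" is a list of rows, each a list of 7 numbers: the turn, a rotation vector about the world's x, y, z in degrees, then the shift along the world's x, y, z in mm, then the closure, from 0 (fully open) to 1 (shut). In form: [[ax, ay, az, dx, dy, dz, grip], ...]. A call has 1 to 20 rows; each row is the pose to reach, as a shift and turn from the pose commanded when the call began; what a row does not reach only later rows make up. A row lasts 1/8 s, in which the tool goes at most 62.5 mm and 10.7 degrees, less where a joint would pass 70% of its speed; a pose out of reach is approached as far as the arm can. A call with a gripper value outside its range is refused whole. The fingers move at their own pace and stop on an object; the grip force is fixed at half the most. Time passes only in rows, so rows that repeat a pose let the fingers close. It gives the time, the measured TCP pose, the force and the opening at its end, in the units of the state.
- ctrl.get_obs(): the state, without advancing time (a new reading comes with each control period).
- ctrl.snapshot(name): name is "scene" or "top"; returns a dict with "pixels" (400x640x3 uint8, blue, green, red), "intrinsics" (3x3 intrinsics, pixels), "dist" ([k1, k2, p1, p2, k3] as OpenCV has them; the pictures are not rectified), "rvec" (rotation vector, rad) and "tvec" (3), from world to camera coordinates, as OpenCV has them. Camera axes: x right, y down, z forward; pixel columns grow to the right and rows downward; lengths in m; the calibration is good to about 2 mm. A picture is of the moment at which its call begins. There is no depth.
- ctrl.close_job(): hands the job in, once; it reports no verdict.
Trained networks look in a picture, given as the dict that the camera call returned (one of the last four; its "shot" number tells which), for a name from the list of things; names that differ only in an ending like _2 or _b are one class to them, and where a whole thing is asked for, a point or a joint stands for the part that bears it (a point fixed in the world has none). Each returns a list of dicts, best first, with "confidence" (0 to 1); they miss things now and then, are a little off and sometimes report something else, mostly with a low value. They report only what shows in the picture. A call takes as long as a camera call. They do not tell look-alikes from the thing itself.
- ctrl.search_frame(picture, label): "centre" ([x, y, z] in m, in world coordinates, good to about 4 mm: the middle of the surface that is visible of it).
- ctrl.outline_of(picture, label): "pixels" (400x640 bool, what is visible of it).
The state is a dict: "clock": time; "joint_pos": joint angles; "qvel": joint speeds; "tau": joint torques, N m; "tool_pos": TCP position; "orientation": TCP orientation; "force": force on the tool from outside, world axes, zero at the start; "moment": the same for the moment, N m; "opening": finger opening in m.
Only numpy, scipy, OpenCV 4.12 (cv2) and the standard library are available. Lean on these libraries where they do the work, as an engineer would, in place of code of your own. Each camera call takes 0.05 s, during which the arm holds its last target. There are 200 camera calls.

## Working session

There is one attempt and no reset: what is moved stays moved. The work goes in short steps, Python scripts to look and compute and a tool call to move; the robot and the scene stay as the last step left them, time stands still between calls to the robot, and variables do not carry over. Pictures are saved under pics/ and viewed, about 8 in all and at most 12, crops included, and the job is handed in when it is done.

Besides the shell and the picture viewer there is one more tool, called after "Request:" as name(argument=value, ...), one argument or row to a line, values as JSON. carry_out: Moves the arm, as the interface text tells. Its arguments: {"type":"object","properties":{"increments":{"type":"array"}},"required":["increments"]}

```bash
mkdir -p pics; ls; cat > h.py <<'E'
import numpy as np, cv2
from plant import ctrl
def proj(s,P):
    return cv2.projectPoints(np.array(P,float).reshape(-1,1,3),s["rvec"],s["tvec"],s["intrinsics"],s["dist"])[0].reshape(-1,2)
def ray(s,uv,z):
    n=cv2.undistortPoints(np.array(uv,float).reshape(-1,1,2),s["intrinsics"],s["dist"]).reshape(-1,2)
    R=cv2.Rodrigues(np.array(s["rvec"],float))[0]; t=np.array(s["tvec"],float).ravel()
    c=-R.T@t; d=np.c_[n,np.ones(len(n))]@R
    return c+d*((z-c[2])/d[:,2])[:,None]
E
python3 - <<'E'
from h import *
o=ctrl.get_obs(); print({k:np.round(v,3).tolist() for k,v in o.items()})
for n in("top","scene"):
    s=ctrl.snapshot(n); cv2.imwrite(f"pics/{n}0.png",s["pixels"])
    for l in("jig","plate","stop","keeper","keeper_pin","bush","washer","spare","peg"):
        try: print(n,l,[(np.round(d["centre"],3).tolist(),round(d["confidence"],2)) for d in ctrl.search_frame(s,l)][:3])
        except Exception as e: print(l,e)
E
```

```text
pics
{'clock': 0.0, 'joint_pos': [-47.837, 20.592, 0.634, -0.022, -70.135, -16.506], 'qvel': [0.002, -0.098, 0.106, -0.055, 0.067, -0.025], 'tau': [-0.001, -58.272, 29.304, 6.997, 0.007, -0.0], 'tool_pos': [0.292, -0.608, 0.226], 'orientation': [-179.993, -0.095, 115.65], 'force': [-0.128, -0.349, 0.42], 'moment': [0.008, -0.004, -0.016], 'opening': 0.087}
top jig [([0.554, 0.038, 0.014], 0.88)]
top plate [([0.506, -0.177, 0.01], 0.77), ([0.563, 0.116, 0.029], 0.74), ([0.31, 0.21, 0.018], 0.68)]
top stop [([0.645, 0.069, 0.038], 0.39), ([0.36, 0.464, 0.084], 0.29)]
top keeper [([0.557, 0.0, 0.024], 0.62)]
top keeper_pin []
top bush [([0.55, 0.045, 0.011], 0.71), ([0.566, 0.117, 0.029], 0.38)]
top washer [([0.571, -0.424, 0.025], 0.6)]
top spare [([0.433, -0.403, 0.017], 0.97)]
top peg [([0.552, 0.04, 0.01], 0.91)]
scene jig [([0.591, 0.019, 0.012], 0.55)]
scene plate [([0.51, -0.18, 0.009], 0.84), ([0.318, 0.207, 0.022], 0.74), ([0.592, 0.021, 0.016], 0.68)]
scene stop [([0.651, 0.058, 0.032], 0.46)]
scene keeper [([0.574, -0.002, 0.021], 0.53)]
scene keeper_pin [([0.569, -0.003, 0.023], 0.77)]
scene bush [([0.497, 0.154, 0.025], 0.49), ([0.574, -0.002, 0.025], 0.31)]
scene washer [([0.497, -0.056, 0.017], 0.55)]
scene spare [([0.423, -0.416, 0.016], 0.71), ([0.574, -0.005, 0.023], 0.56), ([0.498, -0.058, 0.018], 0.44)]
scene peg [([0.593, 0.02, 0.013], 0.61), ([0.615, 0.394, 0.047], 0.26)]
```

View pics/top0.png

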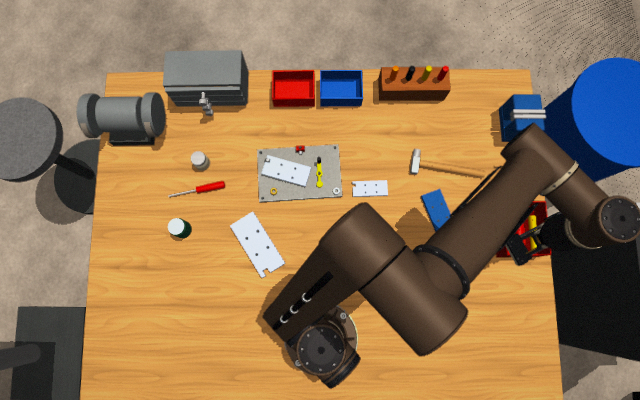

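View pics/scene0.png

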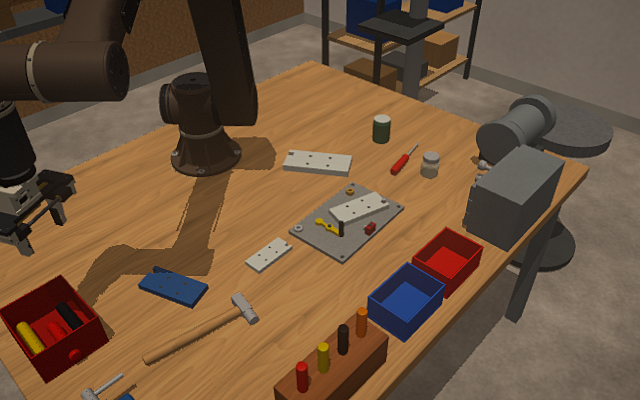

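Top: jig at about (258–342, 145–202) with the middle-sized bare plate on it. Zooming in.

```bash
python3 - <<'E'
import cv2
a=cv2.imread("pics/top0.png")[138:208,250:350]; cv2.imwrite("pics/top0c.png",cv2.resize(a,None,fx=8,fy=8,interpolation=cv2.INTER_CUBIC))
a=cv2.imread("pics/scene0.png")[178:268,283:413]; cv2.imwrite("pics/scene0c.png",cv2.resize(a,None,fx=6,fy=6,interpolation=cv2.INTER_CUBIC))
E
```

```text
(no output)
```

View pics/top0c.png

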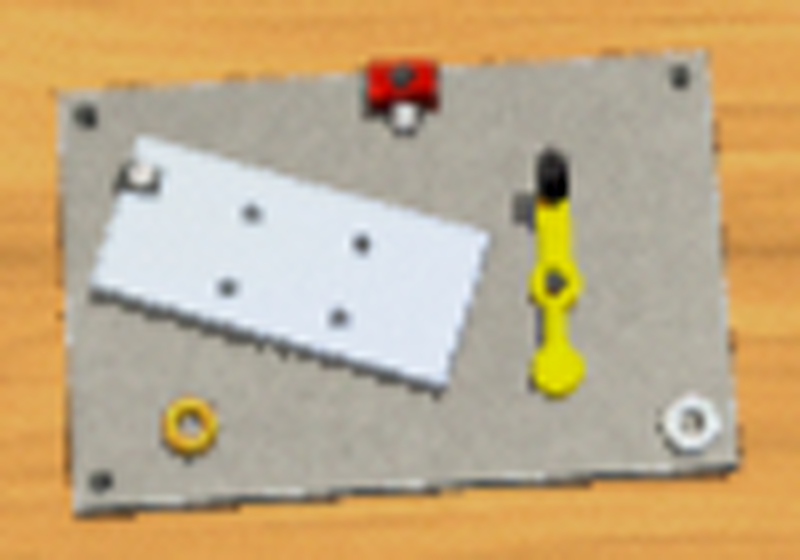

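View pics/scene0c.png

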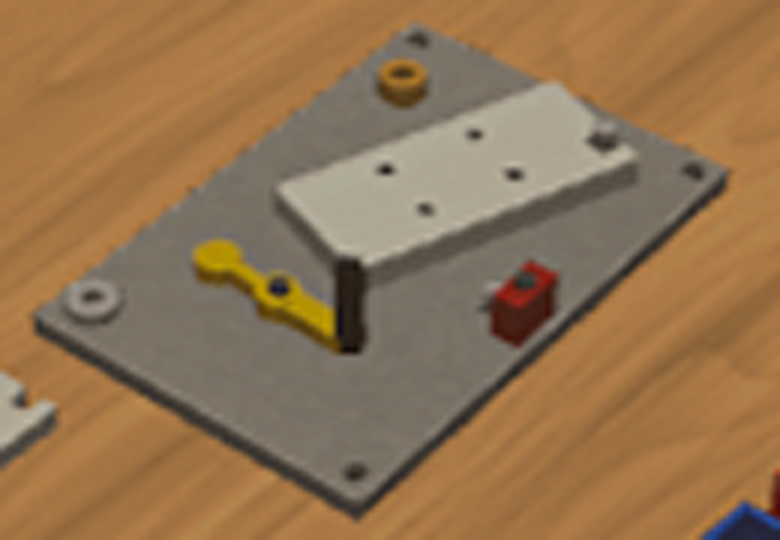

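Both crops show the jig clearly: peg, plate, stop with screw, keeper parked (nose towards the robot), bush and washer. Fitting the poses to the features seen.

```bash
cat > fit.py <<'E'
from h import *
from scipy.optimize import least_squares
T=ctrl.snapshot("top");S=ctrl.snapshot("scene")
t=lambda u,v:((u+.5)/8-.5+250,(v+.5)/8-.5+138)
c=lambda u,v:((u+.5)/6-.5+283,(v+.5)/6-.5+178)
def tf(p,q): # pose x,y,yaw ; q mm
    cs,sn=np.cos(p[2]),np.sin(p[2]); q=np.array(q,float)/1000
    return np.c_[p[0]+cs*q[:,0]-sn*q[:,1],p[1]+sn*q[:,0]+cs*q[:,1],q[:,2]]
J=[(T,-145,95,12,t(58,92)),(T,145,95,12,t(706,52)),(T,145,-95,12,t(738,463)),(T,-145,-95,12,t(75,506)),
(T,-106,47,38,t(140,175)),(T,70,-10,22,t(553,283)),(T,9,83,37,t(402,82)),
(S,-145,-95,12,c(412,28)),(S,-145,95,12,c(727,178)),(S,145,95,12,c(358,505)),(S,145,-95,12,c(38,318)),(S,-106,47,38,c(604,130)),(S,9,83,37,c(527,283))]
P=[(T,-8,18,28,t(140,137)),(T,152,18,28,t(488,232)),(T,152,-52,28,t(440,380)),(T,-8,-52,28,t(93,285)),
(S,-8,-52,28,c(555,85)),(S,-8,18,28,c(635,155)),(S,152,-52,28,c(280,190))]
def fit(F,x0):
    def r(p): return np.concatenate([proj(f[0],tf(p,[f[1:4]]))[0]-f[4] for f in F])
    s=least_squares(r,x0,loss="soft_l1"); print(np.round(s.x,4),"res",np.round(r(s.x),1)); return s.x
j=fit(J,[.55,.04,-1.5]); p=fit(P,[.6,.14,-1.8])
print("peg world",tf(j,[(-106,47,0)]),"plate rel",p[2]-j[2])
hub=tf(j,[(70,-10,22)])[0]
print("hub",hub,"pin T,S",ray(T,[t(552,160)],.062),ray(S,[c(348,262)],.062),"nose",ray(T,[t(557,370)],.022),ray(S,[c(217,255)],.022))
print("stop",tf(j,[(9,83,37)]),"screw tip",ray(T,[t(404,131)],.024), "bush",ray(T,[t(188,425)],.026))
np.save("jig.npy",j)
E
python3 fit.py
```

```text
[ 0.561   0.0685 -1.5105] res [-0.2 -0.2  0.4 -0.6  0.6  0.3 -0.1  0.6  0.3 -0.3  0.4 -0.2  0.  -0.7
  0.4 -1.1  0.5 -1.4  0.3 -0.1 -1.1 -0.4  0.1 -0.4 -0.2  0.3]
[ 0.6015  0.1779 -1.8514] res [-0.3 -0.1  0.2 -0.1  0.7  0.3 -0.3  0.  -0.  -0.7  0.9  0.4 -0.6 -0.1]
peg world [[0.60150745 0.17712367 0.        ]] plate rel -0.3408880350251706
hub [ 0.55521886 -0.00199184  0.022     ] pin T,S [[ 5.98392704e-01 -4.78584143e-04  6.20000000e-02]] [[5.94222008e-01 5.17935321e-04 6.20000000e-02]] nose [[ 0.51576569 -0.00191472  0.022     ]] [[ 0.51633196 -0.0019605   0.022     ]]
stop [[0.64437323 0.06450252 0.037     ]] screw tip [[0.62336304 0.06427741 0.024     ]] bush [[0.491862   0.15715324 0.026     ]]
```

Request:
carry_out(
  increments=[
    [0,0,8,15,50,0,1],
    [0,0,16,30,100,0,1],
    [0,0,24,45,150,0,1],
    [0,0,32,60,200,0,1],
    [0,0,40,75,250,0,1],
    [0,0,48,90,300,0,1],
    [0,0,56,105,350,0,1],
    [0,0,64,120,400,0,1],
    [0,0,67,130,450,0,1],
    [0,0,67,140,500,0,1],
    [0,0,67,150,550,0,1],
    [0,0,67,160,600,0,1],
    [0,0,67,170,650,-40,1],
    [0,0,67,180,683,-80,1],
    [0,0,67,180,683,-120,1],
    [0,0,67,180,683,-140,1],
    [0,0,67,180,683,-140,1],
  ],
)

```text
clock: 3.22
tool_pos: [0.4713, 0.0742, 0.0854]
orientation: [-179.9, -0.2, -177.3]
force: [0.7, -0.5, 0.5]
opening: 0.0004
```

Request:
carry_out(
  increments=[
    [0,0,0,0,2,-30,1],
    [0,0,0,0,2,-50,1],
    [0,0,0,0,2,-60,1],
    [0,0,0,0,2,-68,1],
    [0,0,0,0,2,-68,1],
    [0,0,0,0,2,-68,1],
  ],
)

```text
clock: 3.98
tool_pos: [0.4727, 0.0768, 0.0192]
orientation: [180.0, 0.1, -177.3]
force: [0.2, 0.2, -0.2]
opening: 0.0003
```

```bash
python3 - <<'E'
from h import *
s=ctrl.snapshot("scene"); a=s["pixels"][150:280,270:430]; cv2.imwrite("pics/s1.png",cv2.resize(a,None,fx=4,fy=4,interpolation=cv2.INTER_CUBIC))
o=ctrl.get_obs(); print(o["tool_pos"],o["force"])
E
```

```text
[0.4726697  0.07678417 0.01917242] [-1.15035017  0.47148327  0.08299625]
```

View pics/s1.png

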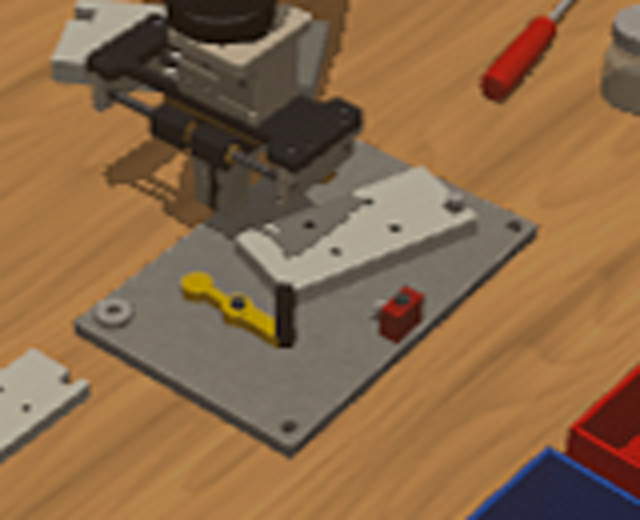

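The closed fingers stand just behind the plate's near edge near its far corner (image (240,215)). Pushing along the arc, stopping short of the expected stop.

Request:
carry_out(
  increments=[
    [0,0,0,5,0,0,1],
    [0,0,0,10,0,0,1],
    [0,0,0,15,0,0,1],
    [0,0,0,19,-1,0,1],
    [0,0,0,22,-3,0,1],
    [0,0,0,25,-5,0,1],
    [0,0,0,28,-7,0,1],
    [0,0,0,31,-9,0,1],
    [0,0,0,34,-11,0,1],
    [0,0,0,37,-13,0,1],
    [0,0,0,40,-15,0,1],
    [0,0,0,43,-17,0,1],
    [0,0,0,46,-19,0,1],
    [0,0,0,49,-21,0,1],
    [0,0,0,51,-22,0,1],
    [0,0,0,53,-23,0,1],
    [0,0,0,53,-23,0,1],
  ],
)

```text
clock: 6.15
tool_pos: [0.5254, 0.0535, 0.0186]
orientation: [-180.0, 0.0, -177.3]
force: [-1.4, -0.5, 0.8]
opening: 0.0004
```

```bash
cat > look.py <<'E'
import sys
from h import *
n=sys.argv[1]
o=ctrl.get_obs(); print(o["clock"],o["tool_pos"],o["force"])
T=ctrl.snapshot("top");S=ctrl.snapshot("scene")
a=cv2.resize(T["pixels"][138:208,250:350],None,fx=5,fy=5,interpolation=cv2.INTER_CUBIC)
b=cv2.resize(S["pixels"][175:270,280:420],None,fx=5,fy=5,interpolation=cv2.INTER_CUBIC)[:,:]
b=cv2.resize(S["pixels"][180:268,290:410],(500,366),interpolation=cv2.INTER_CUBIC)
c=np.zeros((600,800,3),np.uint8)
im=np.zeros((366,1000,3),np.uint8); im[:350,:500]=a; im[:,500:]=b
cv2.imwrite(f"pics/{n}.png",cv2.resize(im,(800,293)))
E
python3 look.py p2
```

```text
6.15 [0.52541225 0.0534909  0.01855689] [-1.40002807 -0.53782399  0.7572874 ]
```

Request:
carry_out(
  increments=[
    [0,0,0,0.5,0,0,1],
    [0,0,0,1,0,0,1],
    [0,0,0,1.5,-0.5,0,1],
    [0,0,0,2,-0.5,0,1],
    [0,0,0,2.5,-0.5,0,1],
    [0,0,0,3,-0.5,0,1],
    [0,0,0,3.3,-0.5,0,1],
    [0,0,0,3.6,-0.5,0,1],
    [0,0,0,3.6,-0.5,0,1],
  ],
)

```text
clock: 7.38
tool_pos: [0.5288, 0.0531, 0.0185]
orientation: [180.0, -0.0, -177.3]
force: [-0.4, 0.4, 0.9]
opening: 0.0004
```

```bash
python3 look.py p3
```

```text
7.375 [0.52883336 0.05307266 0.01853112] [-0.44766404  0.43445366  0.90923451]
```

View pics/p3.png

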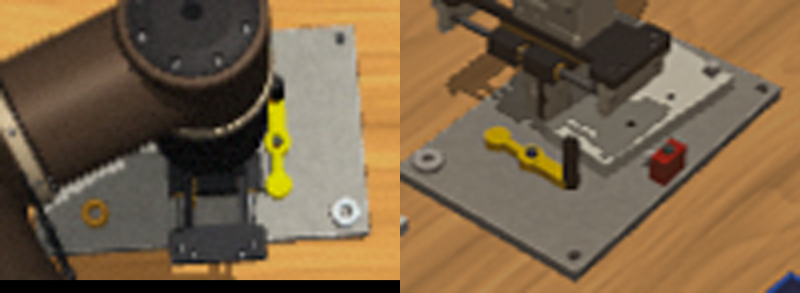

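The plate follows and its far edge is nearly at the screw (right panel, near (640,165)). Feeling on in fine steps.

Request:
carry_out(
  increments=[
    [0,0,0,0.3,0,0,1],
    [0,0,0,0.6,0,0,1],
    [0,0,0,0.9,0,0,1],
    [0,0,0,1.2,0,0,1],
    [0,0,0,1.2,0,0,1],
  ],
)

```text
clock: 8.1
tool_pos: [0.5301, 0.0531, 0.0186]
orientation: [180.0, 0.0, -177.3]
force: [-0.5, 0.0, 0.1]
opening: 0.0005
```

Request:
carry_out(
  increments=[
    [0,0,0,0.3,0,0,1],
    [0,0,0,0.6,0,0,1],
    [0,0,0,0.9,0,0,1],
    [0,0,0,0.9,0,0,1],
  ],
)

```text
clock: 8.6
tool_pos: [0.531, 0.0531, 0.0186]
orientation: [180.0, 0.0, -177.3]
force: [-0.8, -0.7, -0.0]
opening: 0.0003
```

Request:
carry_out(
  increments=[
    [0,0,0,0.3,0,0,1],
    [0,0,0,0.6,0,0,1],
    [0,0,0,0.6,0,0,1],
  ],
)

```text
clock: 8.98
tool_pos: [0.5316, 0.0531, 0.0186]
orientation: [180.0, 0.0, -177.3]
force: [-1.2, -0.9, -0.4]
opening: 0.0003
```

Request:
carry_out(
  increments=[
    [0,0,0,0.3,0,0,1],
    [0,0,0,0.6,0,0,1],
    [0,0,0,0.6,0,0,1],
  ],
)

```text
clock: 9.35
tool_pos: [0.5322, 0.0531, 0.0186]
orientation: [180.0, 0.0, -177.3]
force: [-1.8, -1.1, -0.1]
opening: 0.0003
```

Request:
carry_out(
  increments=[
    [0,0,0,0.3,0,0,1],
    [0,0,0,0.5,0,0,1],
    [0,0,0,0.5,0,0,1],
  ],
)

```text
clock: 9.72
tool_pos: [0.5327, 0.0531, 0.0186]
orientation: [-180.0, 0.0, -177.3]
force: [-1.3, 0.0, -0.8]
opening: 0.0001
```

Request:
carry_out(
  increments=[
    [0,0,0,0.3,0,0,1],
    [0,0,0,0.5,0,0,1],
    [0,0,0,0.5,0,0,1],
  ],
)

```text
clock: 10.1
tool_pos: [0.5332, 0.0531, 0.0186]
orientation: [-180.0, 0.0, -177.3]
force: [-1.0, -0.8, 0.1]
opening: 0.0001
```

Request:
carry_out(
  increments=[
    [0,0,0,0.3,0,0,1],
    [0,0,0,0.5,0,0,1],
    [0,0,0,0.5,0,0,1],
  ],
)

```text
clock: 10.48
tool_pos: [0.5337, 0.0531, 0.0186]
orientation: [180.0, 0.0, -177.3]
force: [-1.1, -0.8, -0.2]
opening: 0.0006
```

Request:
carry_out(
  increments=[
    [0,0,0,0.3,0,0,1],
    [0,0,0,0.5,0,0,1],
    [0,0,0,0.5,0,0,1],
  ],
)

```text
clock: 10.85
tool_pos: [0.5342, 0.0531, 0.0186]
orientation: [180.0, 0.0, -177.3]
force: [-1.1, 0.1, 0.4]
opening: 0.0007
```

Request:
carry_out(
  increments=[
    [0,0,0,0.3,0,0,1],
    [0,0,0,0.6,0,0,1],
    [0,0,0,0.6,0,0,1],
  ],
)

```text
clock: 11.22
tool_pos: [0.5348, 0.0531, 0.0186]
orientation: [180.0, 0.0, -177.3]
force: [-1.4, -0.8, -0.1]
opening: 0.0006
```

Request:
carry_out(
  increments=[
    [0,0,0,0.3,0,0,1],
    [0,0,0,0.6,0,0,1],
    [0,0,0,0.6,0,0,1],
  ],
)

```text
clock: 11.6
tool_pos: [0.5354, 0.0531, 0.0186]
orientation: [-180.0, 0.0, -177.3]
force: [-0.2, -0.3, -0.3]
opening: 0.0008
```

```bash
python3 - <<'E'
from h import *
s=ctrl.snapshot("scene"); a=s["pixels"][195:245,330:410]; cv2.imwrite("pics/s4.png",cv2.resize(a,None,fx=9,fy=9,interpolation=cv2.INTER_CUBIC))
E
```

```text
(no output)
```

View pics/s4.png

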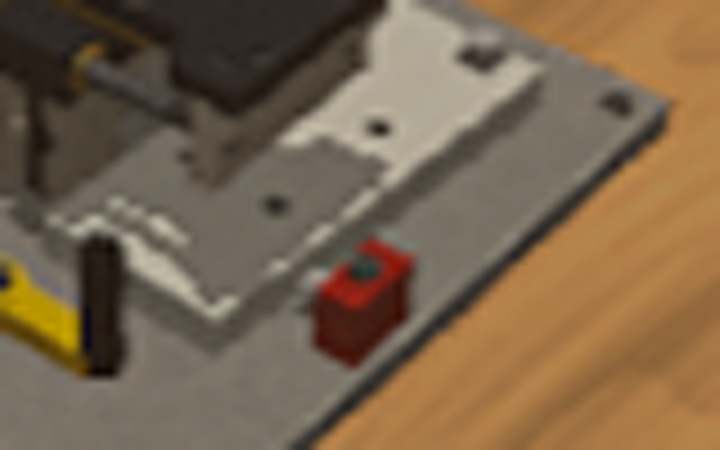

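The edge is about 1–3 mm from the screw (tip near (303,275)). Continuing.

Request:
carry_out(
  increments=[
    [0,0,0,0.3,0,0,1],
    [0,0,0,0.6,0,0,1],
    [0,0,0,0.6,0,0,1],
  ],
)

```text
clock: 12.02
tool_pos: [0.536, 0.0531, 0.0186]
orientation: [180.0, 0.0, -177.3]
force: [-1.2, -1.1, 0.7]
opening: 0.0002
```

Request:
carry_out(
  increments=[
    [0,0,0,0.3,0,0,1],
    [0,0,0,0.6,0,0,1],
    [0,0,0,0.6,0,0,1],
  ],
)

```text
clock: 12.4
tool_pos: [0.5366, 0.0531, 0.0185]
orientation: [180.0, 0.0, -177.3]
force: [-0.1, -0.3, 0.1]
opening: 0.0004
```

Request:
carry_out(
  increments=[
    [0,0,0,0.3,0,0,1],
    [0,0,0,0.6,0,0,1],
    [0,0,0,0.6,0,0,1],
  ],
)

```text
clock: 12.78
tool_pos: [0.5372, 0.0531, 0.0186]
orientation: [180.0, 0.0, -177.3]
force: [-0.9, -0.7, -0.5]
opening: 0.0006
```

Request:
carry_out(
  increments=[
    [0,0,0,0.3,0,0,1],
    [0,0,0,0.6,0,0,1],
    [0,0,0,0.6,0,0,1],
  ],
)

```text
clock: 13.15
tool_pos: [0.5378, 0.0531, 0.0185]
orientation: [180.0, 0.0, -177.3]
force: [-1.0, -0.4, 0.2]
opening: 0.0004
```

Request:
carry_out(
  increments=[
    [0,0,0,0.3,0,0,1],
    [0,0,0,0.6,0,0,1],
    [0,0,0,0.6,0,0,1],
  ],
)

```text
clock: 13.52
tool_pos: [0.5384, 0.0531, 0.0186]
orientation: [180.0, 0.0, -177.3]
force: [-1.0, -0.9, -0.3]
opening: 0.0007
```

Request:
carry_out(
  increments=[
    [0,0,0,0.3,0,0,1],
    [0,0,0,0.6,0,0,1],
    [0,0,0,0.6,0,0,1],
  ],
)

```text
clock: 13.9
tool_pos: [0.539, 0.0531, 0.0186]
orientation: [180.0, 0.0, -177.3]
force: [-1.0, -0.2, -0.7]
opening: 0.0003
```

Request:
carry_out(
  increments=[
    [0,0,0,0.3,0,0,1],
    [0,0,0,0.6,0,0,1],
    [0,0,0,0.8,0,0,1],
    [0,0,0,0.8,0,0,1],
  ],
)

```text
clock: 14.4
tool_pos: [0.5398, 0.0531, 0.0186]
orientation: [180.0, 0.0, -177.3]
force: [-1.1, -0.9, -0.6]
opening: 0.0002
```

```bash
python3 - <<'E'
from h import *
s=ctrl.snapshot("scene"); a=s["pixels"][195:245,330:410]; cv2.imwrite("pics/s5.png",cv2.resize(a,None,fx=9,fy=9,interpolation=cv2.INTER_CUBIC))
E
```

```text
(no output)
```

View pics/s5.png

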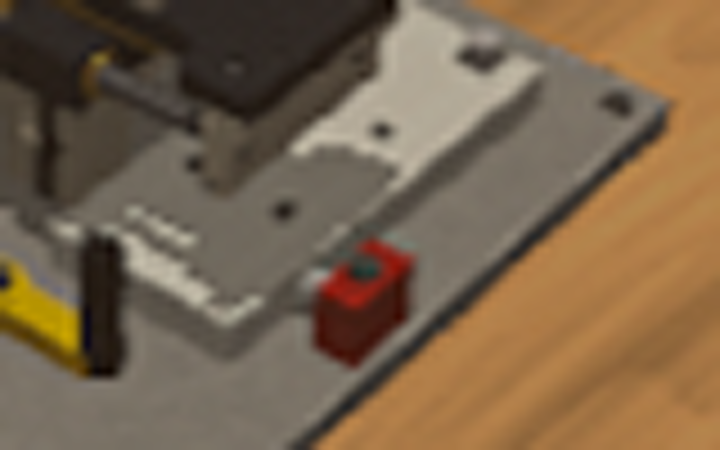

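The gap is nearly closed now, with the screw tip close against the plate's side face at (300,280).

Request:
carry_out(
  increments=[
    [0,0,0,0.3,0,0,1],
    [0,0,0,0.5,0,0,1],
    [0,0,0,0.5,0,0,1],
  ],
)

```text
clock: 14.82
tool_pos: [0.5403, 0.0531, 0.0185]
orientation: [-180.0, -0.0, -177.3]
force: [-0.5, -0.1, 0.2]
opening: 0.0002
```

Request:
carry_out(
  increments=[
    [0,0,0,0.3,0,0,1],
    [0,0,0,0.5,0,0,1],
    [0,0,0,0.5,0,0,1],
  ],
)

```text
clock: 15.2
tool_pos: [0.5408, 0.0531, 0.0186]
orientation: [180.0, 0.0, -177.3]
force: [-0.6, -0.7, 0.0]
opening: 0.0004
```

Request:
carry_out(
  increments=[
    [0,0,0,0.3,0,0,1],
    [0,0,0,0.5,0,0,1],
    [0,0,0,0.5,0,0,1],
  ],
)

```text
clock: 15.58
tool_pos: [0.5413, 0.0531, 0.0186]
orientation: [180.0, 0.0, -177.3]
force: [-2.1, -0.7, -0.0]
opening: 0.0004
```

Request:
carry_out(
  increments=[
    [0,0,0,0.2,0,0,1],
    [0,0,0,0.4,0,0,1],
    [0,0,0,0.4,0,0,1],
  ],
)

```text
clock: 15.95
tool_pos: [0.5416, 0.053, 0.0186]
orientation: [-180.0, -0.0, -177.3]
force: [-0.7, -1.2, 0.3]
opening: 0.0005
```

Request:
carry_out(
  increments=[
    [0,0,0,0.3,0,0,1],
    [0,0,0,0.6,0,0,1],
    [0,0,0,0.6,0,0,1],
  ],
)

```text
clock: 16.32
tool_pos: [0.5421, 0.053, 0.0185]
orientation: [-180.0, -0.0, -177.3]
force: [-2.6, -0.7, 0.8]
opening: 0.0002
```

Request:
carry_out(
  increments=[
    [0,0,0,0.2,0,0,1],
    [0,0,0,0.4,0,0,1],
    [0,0,0,0.4,0,0,1],
  ],
)

```text
clock: 16.7
tool_pos: [0.5421, 0.0529, 0.0184]
orientation: [-180.0, -0.1, -177.3]
force: [-4.0, 0.4, 2.2]
opening: 0.0003
```

Contact felt (position stalls, force rises). Building up force.

Request:
carry_out(
  increments=[
    [0,0,0,0.2,0,0,1],
    [0,0,0,0.4,0,0,1],
    [0,0,0,0.4,0,0,1],
  ],
)

```text
clock: 17.08
tool_pos: [0.5421, 0.0528, 0.0183]
orientation: [-180.0, -0.1, -177.4]
force: [-5.9, 0.5, 2.6]
opening: 0.0001
```

Request:
carry_out(
  increments=[
    [0,0,0,0.2,0,0,1],
    [0,0,0,0.4,0,0,1],
    [0,0,0,0.5,0,0,1],
    [0,0,0,0.5,0,0,1],
  ],
)

```text
clock: 17.58
tool_pos: [0.5421, 0.0528, 0.0182]
orientation: [-180.0, -0.1, -177.4]
force: [-7.2, 1.2, 2.4]
opening: 0.0
```

Request:
carry_out(
  increments=[
    [0,0,0,0.2,0,0,1],
    [0,0,0,0.4,0,0,1],
    [0,0,0,0.4,0,0,1],
  ],
)

```text
clock: 17.95
tool_pos: [0.5422, 0.0527, 0.0181]
orientation: [-180.0, -0.2, -177.4]
force: [-8.6, 1.5, 3.6]
opening: 0.0004
```

```bash
python3 - <<'E'
from h import *
F=[]
for i in range(8):
    F.append(ctrl.get_obs()["force"]); ctrl.snapshot("top")
print(np.round(F,1).tolist(),np.mean(F,0),ctrl.get_obs()["clock"])
E
```

```text
[[-8.6, 1.5, 3.6], [-8.6, 1.0, 3.1], [-8.0, -0.1, 3.6], [-9.2, 0.8, 3.6], [-7.9, 1.6, 2.3], [-8.4, 1.8, 3.5], [-7.9, 0.9, 2.8], [-7.8, 2.0, 3.3]] [-8.30351    1.182906   3.2263866] 18.35
```

Mean push is 8.3 N; a touch more, then hold for over a second.

Request:
carry_out(
  increments=[
    [0,0,0,0.2,0,0,1],
    [0,0,0,0.2,0,0,1],
    [0,0,0,0.2,0,0,1],
    [0,0,0,0.2,0,0,1],
    [0,0,0,0.2,0,0,1],
    [0,0,0,0.2,0,0,1],
    [0,0,0,0.2,0,0,1],
  ],
)

```text
clock: 19.23
tool_pos: [0.5422, 0.0526, 0.018]
orientation: [-180.0, -0.2, -177.4]
force: [-9.3, 1.0, 3.1]
opening: 0.0005
```

```bash
python3 - <<'E'
from h import *
F=[]
for i in range(8):
    F.append(ctrl.get_obs()["force"]); ctrl.snapshot("top")
print(np.round(np.mean(F,0),2),np.round(F,1)[:,0],ctrl.get_obs()["clock"])
E
```

```text
[-8.92  1.05  3.38] [-9.3 -8.3 -8.8 -9.  -8.6 -9.7 -9.5 -8.2] 19.625
```

Held at about 8.9 N for 1.3 s. Backing off, lifting, and moving over the pin with the jaws partly open.

Request:
carry_out(
  increments=[
    [0,0,0,-1,0,0,1],
    [0,0,0,-3,0,0,1],
    [0,0,0,-7,0,0,1],
    [0,0,0,-15,0,0,1],
    [0,0,0,-15,0,30,1],
    [0,0,0,-15,0,80,1],
    [0,0,10,0,-10,92,0.7],
    [0,0,20,10,-20,92,0.7],
    [0,0,30,20,-30,92,0.7],
    [0,0,40,30,-40,92,0.7],
    [0,0,50,40,-50,92,0.7],
    [0,0,60,53,-54,92,0.7],
    [0,0,70,53,-54,92,0.7],
    [0,0,80,53,-54,92,0.7],
    [0,0,90,53,-54,92,0.7],
    [0,0,90,53,-54,92,0.7],
    [0,0,90,53,-54,92,0.7],
  ],
)

```text
clock: 21.75
tool_pos: [0.5971, -0.0008, 0.1107]
orientation: [-180.0, 0.0, -87.6]
force: [-0.3, -0.6, -0.4]
opening: 0.0263
```

```bash
python3 - <<'E'
from h import *
o=ctrl.get_obs(); print(o["tool_pos"],o["orientation"],o["opening"],o["force"])
s=ctrl.snapshot("scene"); a=s["pixels"][175:265,290:410]; cv2.imwrite("pics/s6.png",cv2.resize(a,None,fx=6,fy=6,interpolation=cv2.INTER_CUBIC))
print("tcp px",(proj(s,[o["tool_pos"]])[0]-[290,175])*6)
E
```

```text
[ 0.59708392 -0.00083033  0.11068718] [-1.79978035e+02  4.83800611e-03 -8.75562424e+01] 0.026269295017391402 [-0.34463659 -0.6093614  -0.40332193]
tcp px [307.93953308 196.65680573]
```

View pics/s6.png

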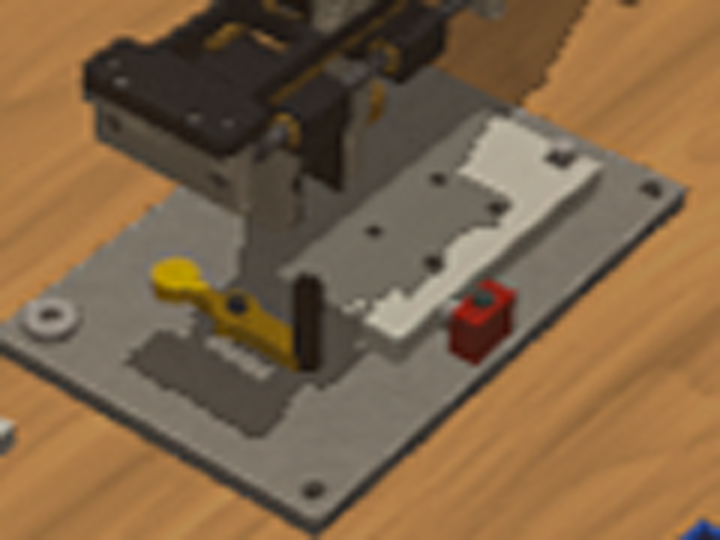

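The plate bears on the screw at (450,310), and the fingers are over the pin (308,275). Lowering.

Request:
carry_out(
  increments=[
    [0,0,0,-1,0,-25,0.7],
    [0,0,0,-1,0,-45,0.7],
    [0,0,0,-1,0,-60,0.7],
    [0,0,0,-1,0,-70,0.7],
    [0,0,0,-1,0,-76,0.7],
    [0,0,0,-1,0,-76,0.8],
    [0,0,0,-1,0,-76,0.8],
  ],
)

```text
clock: 22.68
tool_pos: [0.5965, -0.0008, 0.0351]
orientation: [-179.9, 0.0, -87.3]
force: [0.0, 0.0, -0.2]
opening: 0.018
```

Request:
carry_out(
  increments=[
    [0,0,-6,-0.1,-4.3,0,0.8],
    [0,0,-12,-0.7,-8.5,0,0.8],
    [0,0,-18,-1.6,-12.7,0,0.8],
    [0,0,-24,-3,-16.8,0,0.8],
    [0,0,-30,-4.9,-20.6,0,0.8],
    [0,0,-36,-7.1,-24.3,0,0.8],
    [0,0,-42,-9.7,-27.7,0,0.8],
    [0,0,-48,-12.7,-30.8,0,0.8],
    [0,0,-54,-15.9,-33.6,0,0.8],
    [0,0,-60,-19.5,-36.1,0,0.8],
    [0,0,-60,-19.5,-36.1,0,0.8],
  ],
)

```text
clock: 24.05
tool_pos: [0.577, -0.037, 0.0353]
orientation: [-180.0, 0.1, -147.3]
force: [-0.9, 0.4, 0.4]
opening: 0.0172
```

```bash
cat > st.py <<'E'
from h import *
F=[]
for i in range(4): F.append(ctrl.get_obs()["force"]); s=ctrl.snapshot("scene")
o=ctrl.get_obs();f=np.mean(F,0); y=np.radians(o["orientation"][2]); 
print(o["clock"],np.round(o["tool_pos"],4),np.round(o["orientation"],1),"F",np.round(f,2),"tang",round(f[0]*np.cos(y)+f[1]*np.sin(y),2),"rad",round(-f[0]*np.sin(y)+f[1]*np.cos(y),2),o["opening"])
cv2.imwrite("pics/last.png",cv2.resize(s["pixels"][175:265,290:410],None,fx=6,fy=6,interpolation=cv2.INTER_CUBIC))
E
python3 st.py
```

```text
24.25 [ 0.577  -0.0369  0.0348] [-180.     0.  -147.2] F [-0.04  0.24  0.54] tang -0.09 rad -0.22 0.017516704274279322
```

View pics/last.png

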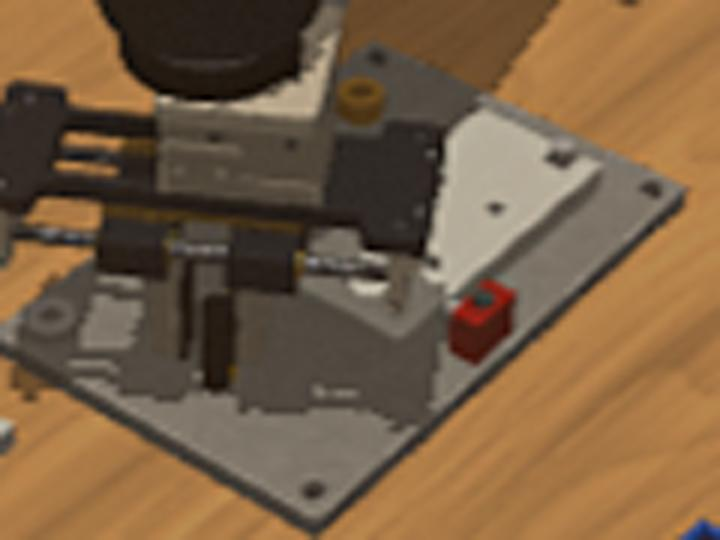

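The pin sits between the fingers (218,340), and the plate is still against the stop.

Request:
carry_out(
  increments=[
    [0,0,-1.5,-0.9,-0.6,0,0.8],
    [0,0,-3,-1.8,-1.1,0,0.8],
    [0,0,-4.5,-2.8,-1.6,0,0.8],
    [0,0,-6,-3.7,-2,0,0.8],
    [0,0,-7,-4.4,-2.3,0,0.8],
    [0,0,-8,-5,-2.6,0,0.8],
    [0,0,-9,-5.7,-2.9,0,0.8],
    [0,0,-10,-6.3,-3.2,0,0.8],
  ],
)

```text
clock: 25.25
tool_pos: [0.5702, -0.0403, 0.0345]
orientation: [180.0, -0.0, -157.4]
force: [0.8, 1.4, 0.4]
opening: 0.0175
```

```bash
python3 st.py
```

```text
25.45 [ 0.5702 -0.0403  0.0345] [ 180.    -0.  -157.3] F [0.85 1.77 0.47] tang -1.47 rad -1.3 0.017780356318045764
```

Request:
carry_out(
  increments=[
    [0,0,-0.7,-0.5,-0.2,0,0.8],
    [0,0,-1.4,-0.9,-0.4,0,0.8],
    [0,0,-2,-1.3,-0.5,0,0.8],
    [0,0,-2,-1.3,-0.5,0,0.8],
  ],
)

```text
clock: 25.95
tool_pos: [0.569, -0.0408, 0.0345]
orientation: [-180.0, -0.0, -159.4]
force: [-0.5, 1.7, 0.0]
opening: 0.0174
```

```bash
python3 st.py
```

```text
26.15 [ 0.569  -0.0408  0.0345] [ 180.    -0.  -159.3] F [ 0.31  1.19 -0.21] tang -0.71 rad -1.0 0.01735295263524066
```

Request:
carry_out(
  increments=[
    [0,0,-0.7,-0.5,-0.2,0,0.8],
    [0,0,-1.4,-0.9,-0.3,0,0.8],
    [0,0,-2,-1.3,-0.5,0,0.8],
    [0,0,-2,-1.3,-0.5,0,0.8],
  ],
)

```text
clock: 26.65
tool_pos: [0.5677, -0.0413, 0.0346]
orientation: [-180.0, -0.0, -161.4]
force: [0.8, 1.3, -0.6]
opening: 0.0175
```

```bash
python3 st.py
```

```text
26.85 [ 0.5677 -0.0413  0.0346] [-180.    -0.  -161.3] F [0.78 0.86 0.34] tang -1.01 rad -0.56 0.017503469441265563
```

Request:
carry_out(
  increments=[
    [0,0,-0.7,-0.5,-0.1,0,0.8],
    [0,0,-1.4,-1.0,-0.3,0,0.8],
    [0,0,-2,-1.4,-0.4,0,0.8],
    [0,0,-2,-1.4,-0.4,0,0.8],
  ],
)

```text
clock: 27.35
tool_pos: [0.567, -0.0413, 0.0346]
orientation: [180.0, 0.1, -163.3]
force: [4.1, 3.7, -3.5]
opening: 0.0175
```

```bash
python3 st.py
```

```text
27.55 [ 0.567  -0.0413  0.0347] [ 1.800e+02  1.000e-01 -1.633e+02] F [ 4.28  3.26 -2.53] tang -5.03 rad -1.9 0.017966562081228238
```

Nose bears (5 N at the pin, of which about 1.5 N is the pivot's friction). Backing the tool off to the middle of the pin, opening and lifting clear.

Request:
carry_out(
  increments=[
    [0,0,0,0.8,0.2,0,0.8],
    [0,0,0,1.8,0.5,0,0.8],
    [0,0,0,2.4,0.7,0,0.8],
    [0,0,0,2.4,0.7,0,0.72],
    [0,0,0,2.4,0.7,0,0.68],
    [0,0,0,2.4,0.7,0,0.68],
  ],
)

```text
clock: 28.3
tool_pos: [0.5686, -0.041, 0.0345]
orientation: [180.0, -0.0, -163.3]
force: [-0.0, 0.5, -0.3]
opening: 0.0279
```

```bash
python3 st.py
```

```text
28.5 [ 0.5687 -0.041   0.0346] [ 180.    -0.  -163.3] F [-0.23 -0.05  0.03] tang 0.24 rad -0.02 0.028039935045135533
```

Free. Lifting and moving aside to see.

Request:
carry_out(
  increments=[
    [0,0,0,0,0,10,0.68],
    [0,0,0,0,0,30,0.68],
    [0,0,0,0,0,70,0.68],
    [0,0,0,0,0,120,0.68],
    [0,0,0,0,-40,160,0.68],
    [0,0,0,-10,-90,160,0.68],
    [0,0,0,-20,-140,160,0.68],
    [0,0,0,-30,-190,160,0.68],
    [0,0,0,-40,-240,160,0.68],
    [0,0,0,-60,-290,160,0.68],
    [0,0,0,-80,-340,160,0.68],
    [0,0,0,-80,-340,160,0.68],
    [0,0,0,-80,-340,160,0.68],
  ],
)

```text
clock: 30.12
tool_pos: [0.4885, -0.3811, 0.195]
orientation: [-180.0, 0.0, -163.4]
force: [0.4, 0.7, -0.9]
opening: 0.0278
```

```bash
python3 - <<'E'
from h import *
T=ctrl.snapshot("top");S=ctrl.snapshot("scene")
a=cv2.resize(T["pixels"][138:208,250:350],(640,448),interpolation=cv2.INTER_CUBIC); cv2.imwrite("pics/t9.png",a)
im=np.vstack([cv2.resize(T["pixels"][140:206,254:344],(410,300),interpolation=cv2.INTER_CUBIC),cv2.resize(S["pixels"][178:268,287:410],(410,300),interpolation=cv2.INTER_CUBIC)])
cv2.imwrite("pics/f.png",im)
E
```

```text
(no output)
```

View pics/f.png

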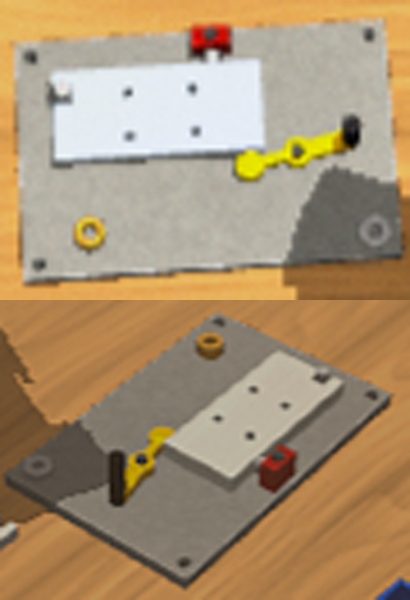

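The plate is on the peg and its far edge meets the screw (210,57). The keeper nose bears on the near edge (250,162), and the bush and washer have not moved. Handing in.

```bash
python3 -c "
from plant import ctrl
print(ctrl.close_job())"
```

```text
the job is handed in; nothing more can be done
None
```

The plate is set up for drilling and the job is handed in; the robot's clock stood at about 30 s of the 72 s allowed.

- **Plate:** I swung it round on the peg with closed fingers until I felt it stop. I then held it against the screw for about 1.3 s at a mean of 8.9 N, with single readings between 8.2 and 9.7 N.
- **Keeper:** I led it round by its pin, with the fingers loosely around it, until the nose bore on the plate. The force at the pin rose to about 5 N, of which about 1.5 N is the pivot's friction, so roughly 4 N was on the plate. I then backed off and lifted clear.
- **Last checks:** After backing off the pin, the force on the tool was about zero. The final top and scene pictures show the plate's far edge at the screw and the keeper's nose on its near edge. The bush, washer and stop look unmoved.
- **Disagreement:** The fingers met the stop about 9 mm further on than I had worked out from the pictures. I put this down to the fingertips being thinner than the stated finger size. The pictures and the force both showed real contact.
- **Not checked:** I only looked at the jig area at the end, so I did not re-check the things on the bench outside it.

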